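Put the spectrometer lamps away on the V-rack

TASK

Put the three lamps away on the V-rack, each in line with the tag of its own colour and centred on the rack: the two lamps with the outer tags lie in the two V-seats, then the teal saddle is set squarely across both of them so that they cannot roll, and the lamp with the middle tag goes last, lying in the V on top of the saddle, parallel to the others. Lower the glass lamps into place rather than dropping them, and do not knock or shift the brown bottle or the beaker.

Things in the scene. Friction and masses are not known exactly. Their poses are not given: they have to be found in the camera images.
- lamp_red: red lamp, lying flat, 90 g: pale round glass, diameter 32, 114 mm long, red ring near its plain end; octagonal red base 33 mm long (32 across flats, stops rolling) at the other end, robot side at the start. Origin on the axis, 16 mm above the bench, 62 mm from the plain end, 85 from the base face: grip across it here, near the mass centre. x: along the bar, base to plain end.
- lamp_blue: blue lamp, lying flat, 90 g: pale round glass, diameter 32, 114 mm long, blue ring near its plain end; octagonal blue base 33 mm long (32 across flats, stops rolling) at the other end, robot side at the start. Origin on the axis, 16 mm above the bench, 62 mm from the plain end, 85 from the base face: grip across it here, near the mass centre. x: along the bar, base to plain end.
- lamp_yellow: yellow lamp, lying flat, 90 g: pale round glass, diameter 32, 114 mm long, yellow ring near its plain end; octagonal yellow base 33 mm long (32 across flats, stops rolling) at the other end, robot side at the start. Origin on the axis, 16 mm above the bench, 62 mm from the plain end, 85 from the base face: grip across it here, near the mass centre. x: along the bar, base to plain end.
- saddle: teal, 56 (x) by 122 (y) mm, 150 g, symmetric. Below: inverted V channels along x at y = +-38 mm. On top: V along x at y = 0, on plates at x = +-(20 to 28). Origin under its centre at foot level; seated, 42 mm above the rack's; top lamp's axis 53.6 mm above it. Grip at y = 0, closing along x on the end faces (17 to 33 mm up), TCP 30 mm up. At the start y lies roughly along world x (either way).
- rack: fixed rack: aluminium plate 8 mm thick (x -45 to 105, y +-66 mm), cream V plates 8 mm thick, 35 high at x = +-34 mm: two V-seats along x at y = +-38 mm. Seated lamp: axis 40 mm above the rack's origin; centred: lamp's origin at rack x = 0, glass on both V plates. Origin on the bench under the middle of the seats; x roughly away from the robot to the tags, z up.
- tag_red: red tag: fixed red plaque 28 x 28 x 6 mm on the far end of the rack's plate; the red lamp belongs in line with it. Origin under its centre, at rack x = 85 mm and rack y = +38 (left seat), 0 (middle: on top of the saddle) or -38 mm (right seat), which varies. Axes as the rack's.
- tag_blue: blue tag: fixed blue plaque 28 x 28 x 6 mm on the far end of the rack's plate; the blue lamp belongs in line with it. Origin under its centre, at rack x = 85 mm and rack y = +38 (left seat), 0 (middle: on top of the saddle) or -38 mm (right seat), which varies. Axes as the rack's.
- tag_yellow: yellow tag: fixed yellow plaque 28 x 28 x 6 mm on the far end of the rack's plate; the yellow lamp belongs in line with it. Origin under its centre, at rack x = 85 mm and rack y = +38 (left seat), 0 (middle: on top of the saddle) or -38 mm (right seat), which varies. Axes as the rack's.
- bottle: closed brown bottle, 60 mm diameter, 150 mm tall, behind the lamps on the far left. It is a bystander. Origin at the centre of its underside, z up.
- beaker: empty clear glass beaker, 68 mm across the rim, 90 mm tall, behind the lamps on the far right. It is a bystander. Origin at the centre of its underside, z up.
Not all that is in view belongs to the job. Leave any green look-alike of the lamp_yellow alone.

How it is judged (in metres and radians):
On the way, in this order (a step that is already met when the one before it is completed fails the run):
1. the two lamps whose tags are the outer ones lie let go in the V-seats in line with their tags ((y of tag_red in the frame of rack between -0.019 and 0.019 m or (y of lamp_red in the frame of tag_red between -0.008 and 0.008 m and x of lamp_red in the frame of rack between -0.014 and 0.014 m and z of lamp_red in the frame of rack between 0.034 and 0.046 m and angle between the x axis of lamp_red and the x axis of rack, either way round below 0.12 rad and contact force between the fingers and lamp_red below 0.1 N)) and (y of tag_blue in the frame of rack between -0.019 and 0.019 m or (y of lamp_blue in the frame of tag_blue between -0.008 and 0.008 m and x of lamp_blue in the frame of rack between -0.014 and 0.014 m and z of lamp_blue in the frame of rack between 0.034 and 0.046 m and angle between the x axis of lamp_blue and the x axis of rack, either way round below 0.12 rad and contact force between the fingers and lamp_blue below 0.1 N)) and (y of tag_yellow in the frame of rack between -0.019 and 0.019 m or (y of lamp_yellow in the frame of tag_yellow between -0.008 and 0.008 m and x of lamp_yellow in the frame of rack between -0.014 and 0.014 m and z of lamp_yellow in the frame of rack between 0.034 and 0.046 m and angle between the x axis of lamp_yellow and the x axis of rack, either way round below 0.12 rad and contact force between the fingers and lamp_yellow below 0.1 N))), for 0.2 s.
2. the saddle sits squarely across both lower lamps, let go (all of step 1 and x of saddle in the frame of rack between -0.015 and 0.015 m and y of saddle in the frame of rack between -0.008 and 0.008 m and z of saddle in the frame of rack between 0.036 and 0.048 m and angle between the x axis of saddle and the x axis of rack, either way round below 0.12 rad and angle between saddle's own z axis and vertical below 0.1 rad and contact force between the fingers and saddle below 0.1 N), for 0.2 s.
At the end, for the whole second after the job is handed in: Outer-tag lamps in the V-seats in line with their tags (8 mm sideways, 14 mm lengthwise); saddle level across both (8, 15 mm); middle-tag lamp in the saddle's V (10, 16 mm), all of the rack's middle or tag line, seated (height within 6 mm), parallel within 0.12 rad, released, at rest (all of step 1 and x of saddle in the frame of rack between -0.015 and 0.015 m and y of saddle in the frame of rack between -0.008 and 0.008 m and z of saddle in the frame of rack between 0.036 and 0.048 m and angle between the x axis of saddle and the x axis of rack, either way round below 0.12 rad and angle between saddle's own z axis and vertical below 0.1 rad and (not (y of tag_red in the frame of rack between -0.019 and 0.019 m) or (y of lamp_red in the frame of tag_red between -0.01 and 0.01 m and x of lamp_red in the frame of rack between -0.016 and 0.016 m and z of lamp_red in the frame of rack between 0.0896 and 0.1016 m and angle between the x axis of lamp_red and the x axis of rack, either way round below 0.12 rad)) and (not (y of tag_blue in the frame of rack between -0.019 and 0.019 m) or (y of lamp_blue in the frame of tag_blue between -0.01 and 0.01 m and x of lamp_blue in the frame of rack between -0.016 and 0.016 m and z of lamp_blue in the frame of rack between 0.0896 and 0.1016 m and angle between the x axis of lamp_blue and the x axis of rack, either way round below 0.12 rad)) and (not (y of tag_yellow in the frame of rack between -0.019 and 0.019 m) or (y of lamp_yellow in the frame of tag_yellow between -0.01 and 0.01 m and x of lamp_yellow in the frame of rack between -0.016 and 0.016 m and z of lamp_yellow in the frame of rack between 0.0896 and 0.1016 m and angle between the x axis of lamp_yellow and the x axis of rack, either way round below 0.12 rad)) and linear speed of each of lamp_red, lamp_blue, lamp_yellow, saddle below 0.02 m/s and angular speed of each of lamp_red, lamp_blue, lamp_yellow, saddle below 0.3 rad/s); the robot touches nothing.
It fails at once if the red lamp is dropped (falls freely by more than about 3 cm) (linear speed of lamp_red above 0.8 m/s and contact force between the fingers and lamp_red below 0.05 N).
It fails at once if the blue lamp is dropped (falls freely by more than about 3 cm) (linear speed of lamp_blue above 0.8 m/s and contact force between the fingers and lamp_blue below 0.05 N).
It fails at once if the yellow lamp is dropped (falls freely by more than about 3 cm) (linear speed of lamp_yellow above 0.8 m/s and contact force between the fingers and lamp_yellow below 0.05 N).
It fails at once if the bottle is shifted by more than 2 cm or tipped (distance of bottle from where it was at the start of the episode above 0.02 m or angle between bottle's own z axis and vertical above 0.3 rad).
It fails at once if the beaker is shifted by more than 2 cm or tipped (distance of beaker from where it was at the start of the episode above 0.02 m or angle between beaker's own z axis and vertical above 0.3 rad).
It also fails if it takes over 115 s, if anything falls off the work surface, if the arm or the gripper's body presses on something with over 40 N, if the wrist force passes 120 N, or if a joint passes its speed limit or range.

ROBOT

A 6-joint arm with a two-finger parallel gripper is mounted at the origin on the work surface. World frame = base frame: x ahead of the robot, y to its left, z up, the work surface at z = 0. Lengths are in m, angles in degrees, forces in N, time in s.
With the tool pointing down it reaches from about 0.325 to 0.775 m from the base axis. Payload 5.5 kg.
Tool frame: the origin (TCP) lies between the finger pads, 19 mm behind the fingertips; this is the grasp point; z points along the fingers, y is the line along which they close (so a half turn about z gives the same grasp; the last joint's range is limited). The gripper opens to 88 mm and grips with 3 to 60 N. Pads are 20 mm wide; open, the fingers measure 115 mm over their backs; the gripper's body (75 mm by 178 mm) begins 61 mm behind the grasp point.
Start: joints at [73.986, 5.22, 70.514, -0, 104.267, -3.249], TCP at [0.133, 0.585, 0.241] pointing down, gripper open.
Joint ranges: [-164.24, 164.24], [-49.07, 125.15], [9.68, 141.18], [-86.29, 266.29], [3.28, 154.24], [-151.56, 151.56]. Speed limits (degrees/s): [147.25, 147.25, 172.46, 180, 180, 180].

INTERFACE

Orientations are given as [roll, pitch, yaw] about the fixed x, y, z axes, in that order (R = Rz(yaw) Ry(pitch) Rx(roll)).
In Python, from station import r gives the robot as it stands. The module is installed in compiled form; this text tells all that it offers. Calls block until the motion is done:
- r.reach(position, orientation): joint-space move of the TCP to a pose.
- r.servo_line(position, rotation=None, speed=0.15): straight line of the TCP; rotation=None keeps the orientation; speed is the mean speed in m/s.
- r.move_joints(angles): joint-space move.
- r.let_go() and r.grab(squeeze=None): open the fingers fully, or close them until they stop; squeeze is the grip in N (None keeps the last).
- r.wait(seconds).
- r.inverse_kinematics(position, orientation): joint angles nearest the present ones, or None.
- r.sense(): the state.
- r.snapshot(name): name is "scene" or "top"; returns a dict with "frame" (480x640x3 uint8, red, green, blue), "fx", "fy", "cx", "cy" (pixels), "R" (3x3) and "t" (3): a world point X has camera coordinates R X + t. Camera axes: x right, y down, z forward; pixel columns grow to the right and rows downward; lengths in m; the calibration is good to about 2 mm. A picture is of the moment at which its call begins. There is no depth.
A pose or a line that the arm cannot do raises r.IKError and nothing moves.
- r.hand_in(): hands the job in; it is judged then, once.
The state is a dict: "clock": time; "joints": joint angles; "joint_vel": joint speeds; "joint_torque": joint torques, N m; "tcp_pos": TCP position; "orientation": TCP orientation; "contact_force": force on the tool from outside, world axes, zero at the start; "torque": the same for the moment, N m; "opening": finger opening in m; "gripper_force": force on a finger pad.
Only numpy, scipy, OpenCV 4.12 (cv2) and the standard library are available. Lean on these libraries where they do the work, as an engineer would, in place of code of your own. Each camera call takes 0.05 s, during which the arm holds its last target. There are 200 camera calls.

## Working session

There is one attempt and no reset: what is moved stays moved. The work goes in short steps, each a Python script; the robot and the scene stay as the last script left them, time stands still between calls to the robot, and variables do not carry over. Pictures are saved under pics/ and viewed, at most 14 in all, crops included, and the job is handed in when it is done.

```bash
mkdir -p pics
python3 - <<'E'
from station import r
import cv2,numpy as np,pickle
d={}
for n in("scene","top"):
    s=r.snapshot(n); d[n]=s; cv2.imwrite(f"pics/{n}0.png",s["frame"][...,::-1])
    print(n,s["fx"],s["cx"],s["cy"],(-np.array(s["R"]).T@np.array(s["t"])).round(3),np.array(s["R"]).round(3).tolist())
pickle.dump(d,open("s0.pkl","wb"))
print(r.sense())
E
```

```text
scene 487.48169893740976 317.5880432198447 234.9747004421102 [1.136 0.358 0.954] [[-0.644, 0.765, 0.004], [0.586, 0.496, -0.641], [-0.493, -0.41, -0.767]]
top 529.8778063322601 317.01771839266576 242.19277621968286 [ 0.471 -0.14   1.418] [[0.026, -1.0, 0.005], [-0.998, -0.026, -0.057], [0.057, -0.003, -0.998]]
{'clock': 0.1, 'joints': array([ 7.39867170e+01,  5.25817641e+00,  7.05737704e+01, -3.42450524e-04,
        1.04269677e+02, -3.24812029e+00]), 'joint_vel': array([-0.06643142,  0.03354276, -0.20042523,  0.01760759,  0.03908836,
       -0.01229892]), 'joint_torque': array([ 2.10465441e-03, -4.47856987e+01, -4.07573783e+01,  6.98800245e-02,
        2.83277698e-02, -9.51320089e-05]), 'tcp_pos': array([0.13250329, 0.58493379, 0.24033834]), 'orientation': array([-1.79898521e+02, -5.42647980e-03,  1.67234748e+02]), 'contact_force': array([0.60717182, 0.22994839, 0.28508829]), 'torque': array([-0.01991802, -0.05392789,  0.05732734]), 'gripper_force': 0.0, 'opening': 0.08798478107644431}
```

View pics/scene0.png

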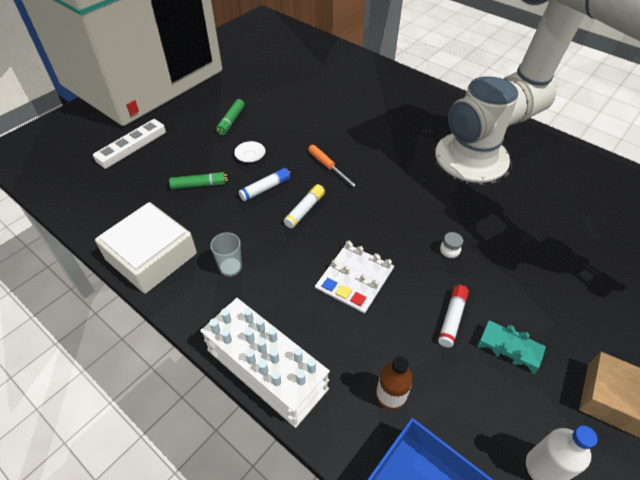

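View pics/top0.png

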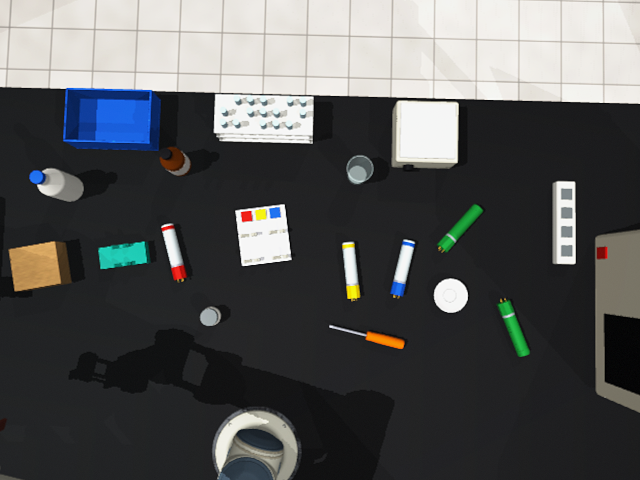

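The scene view and top view agree:

| Item | Scene pixel | Top pixel |
|---|---|---|
| Red lamp | (454,316) | (174,252) |
| Yellow lamp | (305,206) | (350,270) |
| Blue lamp | (265,184) | (402,268) |
| Saddle | (512,345) | (123,255) |
| Rack | (355,275) | (264,235) |

In the top view the tags run red (247,216), yellow (261,214), blue (275,212). So red goes left, yellow middle and blue right.

The two green bars at top (460,228) and (513,326) are look-alikes. Only the (350,270) bar has a yellow base and ring on pale glass. I'll confirm it in one crop.

Run:
```python
import cv2,pickle,numpy as np
d=pickle.load(open("s0.pkl","rb"))
t=d["top"]["frame"][...,::-1]; s=d["scene"]["frame"][...,::-1]
R=lambda im,w,h:cv2.resize(im,(w,h),interpolation=cv2.INTER_CUBIC)
a=np.hstack([R(t[190:310,325:425],333,400-0),R(t[195:275,90:300],467,400)[:, :]])
cv2.imwrite("pics/c1.png",R(t[195:315,325:485],800,600))
b=np.vstack([R(t[195:285,90:300],700,300),R(s[225:375,300:560],520,300)[:, :520] if 0 else R(s[235:375,305:555],700,300)])
cv2.imwrite("pics/c2.png",b)
```

```text
(no output)
```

View pics/c1.png

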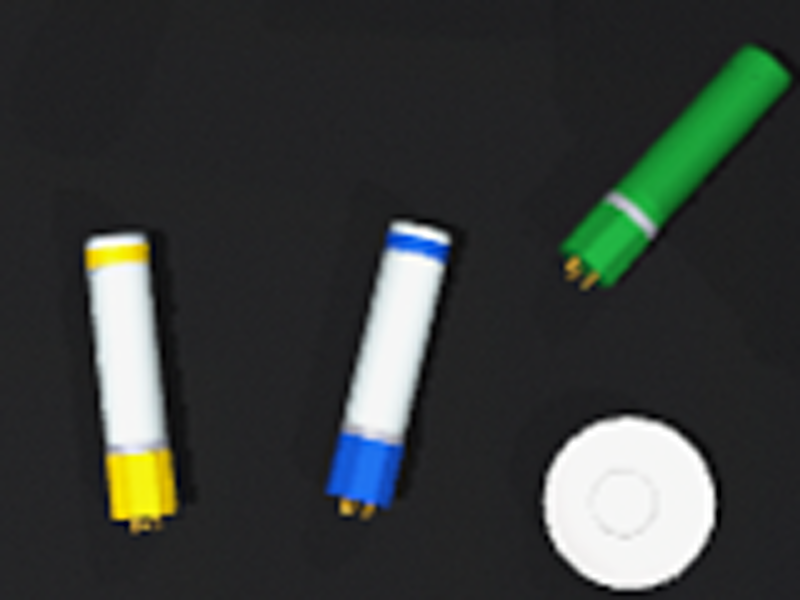

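View pics/c2.png

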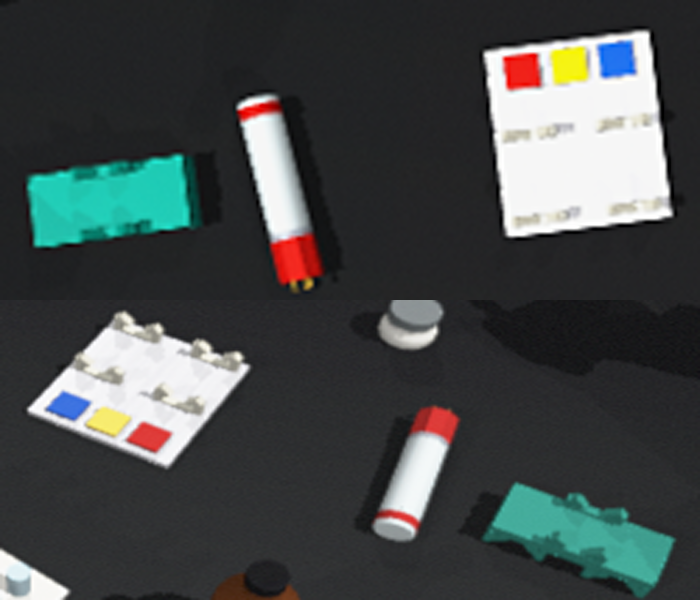

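The crop confirms the choice: the yellow lamp is pale glass with a yellow base and ring, and the decoy is all green. Next I'll measure.

```bash
cat > vis.py <<'E'
import cv2,numpy as np
HUE={"red":[(0,8),(172,180)],"yellow":[(22,34)],"blue":[(100,120)],"teal":[(80,95)]}
def hsv(s): return cv2.cvtColor(s["frame"],cv2.COLOR_RGB2HSV)
def mask(s,c,smin=110,vmin=110):
    h=hsv(s)
    if c=="white": return ((h[...,1]<60)&(h[...,2]>130)).astype(np.uint8)
    m=sum((h[...,0]>=a)&(h[...,0]<=b) for a,b in HUE[c])
    return ((m>0)&(h[...,1]>smin)&(h[...,2]>vmin)).astype(np.uint8)
def blobs(m,amin=8):
    n,l,st,ce=cv2.connectedComponentsWithStats(m)
    return [(st[i,4],ce[i],l==i) for i in range(1,n) if st[i,4]>=amin]
def ray(s,p):
    R=np.array(s["R"]);d=R.T@np.array([(p[0]-s["cx"])/s["fx"],(p[1]-s["cy"])/s["fy"],1])
    return -R.T@np.array(s["t"]),d
def plane(s,p,z):
    o,d=ray(s,p); return o+d*(z-o[2])/d[2]
def proj(s,X):
    c=np.array(s["R"])@np.array(X)+np.array(s["t"]); return np.array([s["fx"]*c[0]/c[2]+s["cx"],s["fy"]*c[1]/c[2]+s["cy"]])
def tri(s1,p1,s2,p2):
    P=lambda s:np.diag([1,1,1])@np.array([[s["fx"],0,s["cx"]],[0,s["fy"],s["cy"]],[0,0,1]])@np.c_[np.array(s["R"]),np.array(s["t"])]
    X=cv2.triangulatePoints(P(s1),P(s2),np.float64(p1).reshape(2,1),np.float64(p2).reshape(2,1))[:,0]
    return X[:3]/X[3]
def window(m,c,rad):
    w=np.zeros_like(m);cv2.circle(w,tuple(int(v) for v in c),rad,1,-1);return m*w
def rect(m):
    ys,xs=np.nonzero(m);return cv2.minAreaRect(np.float32(np.c_[xs,ys]))
def lamp(s,c,guess,z,rad=48):
    """glass centre, its axis line from base to plain end, on plane z"""
    b=sorted(blobs(window(mask(s,c),guess,rad)),key=lambda b:-b[0])
    base,ring=b[0],b[1]
    w=max(blobs(window(mask(s,"white"),guess,rad)),key=lambda b:b[0])
    g=cv2.morphologyEx((w[2]|ring[2]).astype(np.uint8),cv2.MORPH_CLOSE,np.ones((3,3)))
    r_=rect(g); box=cv2.boxPoints(r_); B=np.array([plane(s,p,z) for p in box])
    C=B.mean(0); e=B[1]-B[0];f=B[2]-B[1]; ax,wd=(e,f) if np.hypot(*e[:2])>np.hypot(*f[:2]) else (f,e)
    L,W=np.linalg.norm(ax),np.linalg.norm(wd); ax=ax/L
    d=plane(s,ring[1],z)-plane(s,base[1],z)
    if ax@d<0: ax=-ax
    return dict(pc=np.array(r_[0]),C=C,ax=ax,yaw=np.degrees(np.arctan2(ax[1],ax[0])),yaw2=np.degrees(np.arctan2(d[1],d[0])),L=L,W=W,base=base[1],ring=ring[1])
E
python3 - <<'E'
import pickle;from vis import *
np.set_printoptions(precision=4,suppress=True)
d=pickle.load(open("s0.pkl","rb"));T,S=d["top"],d["scene"]
G={"red":((174,252),(454,316)),"yellow":((350,270),(305,206)),"blue":((402,268),(265,184))}
for c,(a,b) in G.items():
    p,q=lamp(T,c,a,.016,38),lamp(S,c,b,.016)
    for k in(p,q): print(c,k["C"],"yaw %.1f %.1f L %.3f W %.3f"%(k["yaw"],k["yaw2"],k["L"],k["W"]))
    print("  tri centre",tri(T,p["pc"],S,q["pc"]),"base",tri(T,p["base"],S,q["base"]),"ring",tri(T,p["ring"],S,q["ring"]))
tg={}
for c,a,b in(("red",(247,216),(358,299)),("yellow",(261,214),(344,292)),("blue",(275,212),(330,285))):
    u=[max(blobs(window(mask(s,c,80),g,9)),key=lambda b:b[0])[1] for s,g in((T,a),(S,b))]
    tg[c]=plane(T,u[0],.014);print("tag",c,tri(T,u[0],S,u[1]),tg[c],plane(S,u[1],.014))
for s,g,rad in((T,(264,235),45),(S,(355,275),52)):
    m=window(((hsv(s)[...,2]>90)).astype(np.uint8),g,rad);m=max(blobs(m),key=lambda b:b[0])[2]
    B=np.array([plane(s,p,.008) for p in cv2.boxPoints(rect(m))]);e=np.diff(np.r_[B,B[:1]],axis=0)[:2]
    print("plate",B.mean(0),[(np.linalg.norm(v).round(4),np.degrees(np.arctan2(v[1],v[0])).round(1)) for v in e])
for s,g,v in((T,(123,255),120),(S,(512,345),60)):
    m=window(mask(s,"teal",80,v),g,48);m=max(blobs(m),key=lambda b:b[0])[2];R=rect(m)
    B=np.array([plane(s,p,.033) for p in cv2.boxPoints(R)]);e=np.diff(np.r_[B,B[:1]],axis=0)[:2]
    print("saddle",R[0],B.mean(0),B[:,:2].tolist(),[(np.linalg.norm(v).round(4),np.degrees(np.arctan2(v[1],v[0])).round(1)) for v in e])
# bystanders
for n,a in(("bottle top",(168,158)),("beaker",(360,168))): print(n,plane(T,a,.0),plane(T,a,.15))
E
```

```text
red [0.5322 0.2402 0.016 ] yaw 16.3 16.2 L 0.109 W 0.031
red [0.5222 0.2357 0.016 ] yaw 17.4 16.7 L 0.116 W 0.033
  tri centre [0.5315 0.2374 0.0271] base [0.4626 0.2167 0.0304] ring [0.5784 0.251  0.0297]
yellow [ 0.4948 -0.232   0.016 ] yaw 6.3 7.4 L 0.110 W 0.033
yellow [ 0.4844 -0.2346  0.016 ] yaw 6.7 6.7 L 0.115 W 0.040
  tri centre [ 0.4934 -0.2301  0.0253] base [ 0.4217 -0.2391  0.0265] ring [ 0.543  -0.2238  0.0271]
blue [ 0.5049 -0.3747  0.016 ] yaw -12.3 -12.2 L 0.109 W 0.032
blue [ 0.4724 -0.4672  0.016 ] yaw 33.6 -12.9 L 0.229 W 0.096
  tri centre [ 0.5174 -0.3764  0.094 ] base [ 0.4333 -0.3568  0.0226] ring [ 0.552  -0.3825  0.024 ]
tag red [0.6169 0.046  0.0139] [0.617  0.0459 0.014 ] [0.6169 0.0462 0.014 ]
tag yellow [0.6227 0.0084 0.013 ] [0.6227 0.0082 0.014 ] [0.6232 0.009  0.014 ]
tag blue [ 0.6284 -0.0291  0.0136] [ 0.6285 -0.0294  0.014 ] [ 0.6284 -0.0286  0.014 ]
plate [0.5685 0.0008 0.008 ] [(np.float64(0.1348), np.float64(-81.3)), (np.float64(0.152), np.float64(-171.3))]
plate [ 0.5614 -0.0033  0.008 ] [(np.float64(0.1861), np.float64(-167.5)), (np.float64(0.1495), np.float64(89.7))]
saddle (122.06092834472656, 254.83877563476562) [0.5043 0.3635 0.033 ] [[0.5221243084972437, 0.4294123928337476], [0.5422970803272749, 0.3079845907923068], [0.4865010519105312, 0.29775686542078744], [0.466436121478472, 0.4189199564692014]] [(np.float64(0.1231), np.float64(-80.6)), (np.float64(0.0567), np.float64(-169.6))]
saddle (512.9632568359375, 344.5378723144531) [0.5084 0.3651 0.033 ] [[0.5620846362493896, 0.30826880596232653], [0.47393323118497, 0.2972234909954232], [0.4561375226284884, 0.42489917232660823], [0.5415900108623346, 0.4299478212267682]] [(np.float64(0.0888), np.float64(-172.9)), (np.float64(0.1289), np.float64(97.9))]
bottle top [0.7697 0.2639 0.    ] [0.7381 0.2212 0.15  ]
beaker [ 0.7562 -0.2554  0.    ] [ 0.726  -0.2431  0.15  ]
```

Measurements hold together:
- **Rack:** all three tags triangulate at z ≈ 0.0135–0.014 (14 mm expected). Rack yaw is 8.7° and its origin is (0.5387, -0.0046). The plate outline independently gives 0.152 × 0.135 m at 8.7°, with its centre within 1 mm of where it should be.
- **Lamps:** they triangulate at 23–30 mm on their upper surface. The scene-view blue lamp outline merged with the white dish, so I discard it. The top view plus the ring and base triangulation agree for blue.
- **Saddle:** its long side measures 123 mm and lies along world y, and the V plates confirm this. That contradicts the text's "y along world x", so I go with the images.

Next I place red in the left seat.

```bash
cat > act.py <<'E'
from station import r
import numpy as np
RY=8.7; O=np.array([.5387,-.0046])
def rk(x,y,z):
    c,s=np.cos(np.radians(RY)),np.sin(np.radians(RY)); return [O[0]+c*x-s*y,O[1]+s*x+c*y,z]
def down(p,yaw,z,slow=.05):
    o=[180,0,yaw]; r.reach([p[0],p[1],.20],o); r.servo_line([p[0],p[1],z+.03],speed=.15); r.servo_line([p[0],p[1],z],speed=slow)
def rep(t): s=r.sense(); print(t,"clk %.1f open %.4f grip %.1f"%(s["clock"],s["opening"],s["gripper_force"]),s["tcp_pos"].round(4),s["contact_force"].round(1))
def pick(p,yaw,z,n):
    down(p,yaw,z); r.grab(n); rep("grab"); r.servo_line([p[0],p[1],.20],speed=.15); rep("up")
def place(p,yaw,z):
    down(p,yaw,z,.03); r.wait(.2); rep("down"); r.let_go(); r.wait(.3); rep("free")
    r.servo_line([p[0],p[1],z+.04],speed=.06); r.servo_line([p[0],p[1],max(.2,z+.06)],speed=.2)
def lampo(C,yaw,back=.005):
    return np.array(C)-back*np.array([np.cos(np.radians(yaw)),np.sin(np.radians(yaw))])
E
python3 - <<'E'
from act import *
r.let_go(); pick(lampo([.5315,.2392],16.3),16.3,.022,15)
s=r.sense()
if s["opening"]>.025: place(rk(0,.0385,0)[:2],RY,.047)
E
```

```text
grab clk 5.0 open 0.0315 grip 15.0 [0.5267 0.2377 0.022 ] [ 0.2 -0.2  0.1]
up clk 6.3 open 0.0318 grip 15.0 [0.5263 0.2376 0.1986] [-0.4  0.1 -1.4]
down clk 9.5 open 0.0315 grip 15.0 [0.533  0.0335 0.0471] [ 0.3 -0.5 -1.4]
free clk 10.8 open 0.0879 grip 0.0 [0.5329 0.0335 0.047 ] [-0.4 -0.1  0.4]
```

Run:
```python
from act import *; from vis import *; import pickle
pick(lampo([.5047,-.3745],-12.2),-12.2,.022,15)
S=r.snapshot("scene");T=r.snapshot("top");pickle.dump((T,S),open("s1.pkl","wb"))
f=T["frame"][170:330,190:440,::-1];g=S["frame"][220:330,280:430,::-1]
cv2.imwrite("pics/a.png",np.vstack([cv2.resize(f,(450,288),interpolation=2),cv2.resize(g,(450,300),interpolation=2)]))
```

```text
grab clk 16.6 open 0.0313 grip 15.0 [ 0.4998 -0.3735  0.022 ] [-0.2 -0.   0.6]
up clk 17.9 open 0.0314 grip 15.0 [ 0.4995 -0.3732  0.1985] [-0.3  0.5 -0.6]
```

View pics/a.png

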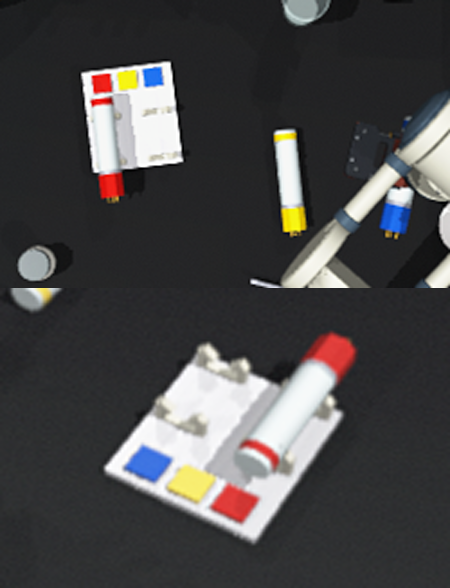

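Red lies in the left V in line with the red tag (crop top (105,140), bottom (290,410)), and blue is held. Now I place blue with a 1.5 mm outward offset for finger clearance, then measure both seated lamps.

```bash
cat >> vis.py <<'E'
def check(T,S,c,O,RY,z,y,extra=0):
    """ring and base of a lamp in rack coordinates, two views"""
    a=np.radians(RY);M=np.array([[np.cos(a),np.sin(a),0],[-np.sin(a),np.cos(a),0],[0,0,1]]);o=np.array([*O,0]);out=[]
    for x in(52,-68.5):
        X=M.T@np.array([x*.001,y,z+.012])+o
        q=[]
        for s in(T,S):
            g=proj(s,X);b=blobs(mask(s,c),4); b=min(b,key=lambda b:np.hypot(*(b[1]-g)));q.append(b[1])
        out.append(M@(tri(T,q[0],S,q[1])-o)*1000)
    d=out[0]-out[1];print(c,"ring",out[0].round(1),"base",out[1].round(1),"yaw err deg %.1f"%np.degrees(np.arctan2(d[1],d[0])))
E
python3 - <<'E'
from act import *; from vis import *; import pickle
place(rk(0,-.0395,0)[:2],RY,.047)
r.reach([.50,.36,.2],[180,0,99.4])
S=r.snapshot("scene");T=r.snapshot("top");pickle.dump((T,S),open("s2.pkl","wb"))
check(T,S,"red",O,RY,.04,.038);check(T,S,"blue",O,RY,.04,-.038)
f=T["frame"][170:330,190:440,::-1];g=S["frame"][220:330,280:430,::-1]
cv2.imwrite("pics/b.png",np.vstack([cv2.resize(f,(450,288),interpolation=2),cv2.resize(g,(450,300),interpolation=2)]))
E
```

```text
down clk 21.6 open 0.0317 grip 15.0 [ 0.5448 -0.0437  0.0472] [ 0.3 -0.4 -1.3]
free clk 22.9 open 0.0878 grip 0.0 [ 0.5447 -0.0436  0.047 ] [-0.7 -0.2  0.6]
red ring [53.1 39.5 51.5] base [-67.2  39.2  52.1] yaw err deg 0.1
blue ring [ 53.5 -35.6  52.3] base [-67.2 -36.9  52.2] yaw err deg 0.6
```

View pics/b.png

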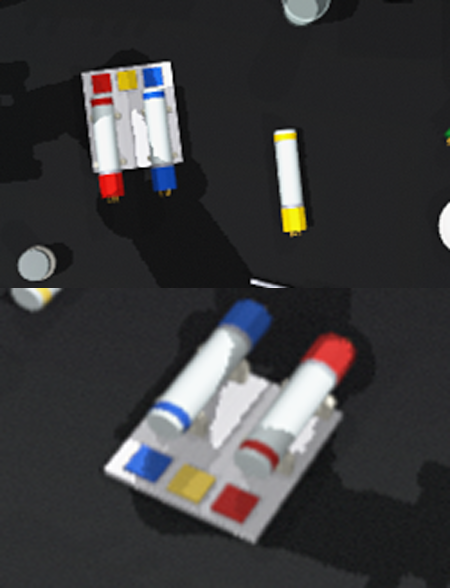

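Both lower lamps are seated. Ring and base triangulate to y ≈ +39 and -36 mm, the height matches, yaw error is ≤0.6° and the lengthwise error is about 1 mm. Next is the saddle: I triangulate its centre height first, then move it.

Run:
```python
from act import *; from vis import *; import pickle
d=pickle.load(open("s0.pkl","rb"));T,S=d["top"],d["scene"]
X=tri(T,(122.06,254.84),S,(512.96,344.54));print("saddle tri",X.round(4))
assert .015<X[2]<.045 and np.hypot(X[0]-.504,X[1]-.3635)<.01
p=[.505,.364]
pick(p,99.4,.030,20)
print(r.inverse_kinematics(rk(0,0,.073),[180,0,RY+90]))
S=r.snapshot("scene");T=r.snapshot("top");pickle.dump((T,S),open("s3.pkl","wb"))
cv2.imwrite("pics/c.png",np.hstack([cv2.resize(T["frame"][170:330,60:260,::-1],(400,320),interpolation=2),cv2.resize(S["frame"][200:360,420:620,::-1],(400,320),interpolation=2)]))
```

```text
saddle tri [0.5044 0.3664 0.0257]
grab clk 28.7 open 0.0562 grip 20.0 [0.505  0.364  0.0301] [-0.4  0.5  0.9]
up clk 30.0 open 0.0557 grip 20.0 [0.5046 0.3637 0.1984] [-0.7 -0.4 -1.8]
[ -4.10773193  -2.31500532  95.29998049   0.          87.01502483
 -12.80773193]
```

View pics/c.png

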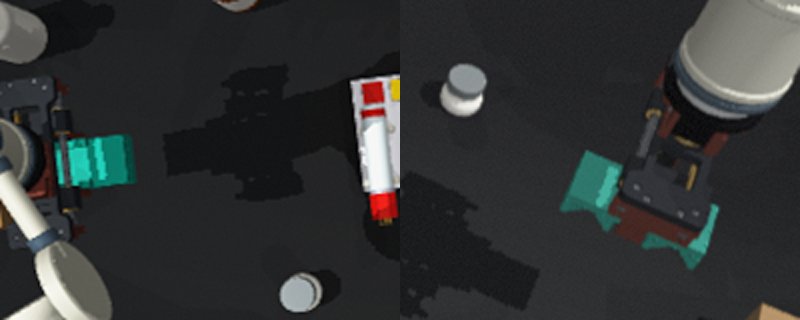

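The saddle is held level by its end faces (opening 56 mm). I'll set it across both lamps and check it.

Run:
```python
from act import *; from vis import *; import pickle
place(rk(0,0,0)[:2],RY+90,.0735)
r.reach([.4898,-.2321,.2],[180,0,6.8])
S=r.snapshot("scene");T=r.snapshot("top");pickle.dump((T,S),open("s4.pkl","wb"))
check(T,S,"red",O,RY,.04,.038);check(T,S,"blue",O,RY,.04,-.038)
m=max(blobs(mask(T,"teal",80,100)),key=lambda b:b[0])[2];R=rect(m);B=np.array([plane(T,p,.075) for p in cv2.boxPoints(R)])
e=np.diff(np.r_[B,B[:1]],axis=0)[:2];c=B.mean(0)[:2]-O;a=np.radians(RY)
print("saddle in rack mm",1e3*np.array([c@[np.cos(a),np.sin(a)],c@[-np.sin(a),np.cos(a)]]).round(4),[(np.linalg.norm(v).round(4),np.degrees(np.arctan2(v[1],v[0])).round(1)) for v in e])
f=T["frame"][170:330,190:440,::-1];g=S["frame"][200:330,280:430,::-1]
cv2.imwrite("pics/d.png",np.vstack([cv2.resize(f,(450,288),interpolation=2),cv2.resize(g,(360,312),interpolation=2).copy() if 0 else cv2.resize(g,(450,300),interpolation=2)]))
```

```text
down clk 33.6 open 0.0556 grip 20.0 [ 0.5388 -0.0046  0.0737] [ 0.5 -0.2 -2.5]
free clk 34.6 open 0.0876 grip 0.0 [ 0.5387 -0.0046  0.0735] [-0.1 -0.6  0.7]
red ring [53.4 39.3 51.9] base [-67.7  39.4  52.2] yaw err deg -0.0
blue ring [ 53.4 -36.   51.4] base [-67.3 -36.1  54.1] yaw err deg 0.0
saddle in rack mm [0.7 0.2] [(np.float64(0.1234), np.float64(-81.7)), (np.float64(0.0576), np.float64(-171.6))]
```

View pics/d.png

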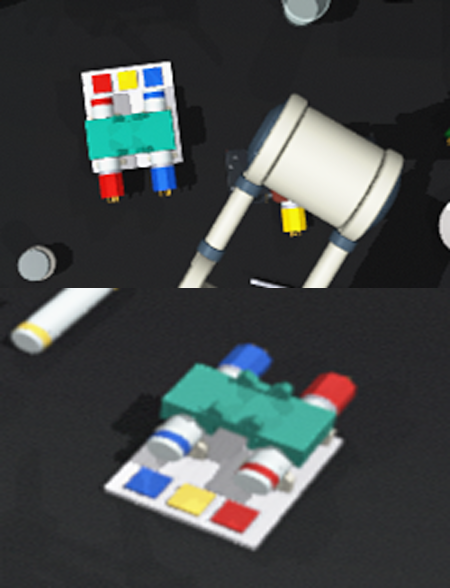

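The saddle is square and level across both lamps: (0.7, 0.2) mm off centre, yaw within 0.5°. Cast at z = 75 mm its outline measures 123 × 58 mm, so the height fits. Now the yellow lamp goes on top.

Run:
```python
from act import *; from vis import *; import pickle
pick(lampo([.4948,-.232],6.8),6.8,.022,15)
if r.sense()["opening"]>.025:
    place(rk(0,.0007,0)[:2],RY,.1030)
    r.reach([.40,.30,.3],[180,0,90])
    S=r.snapshot("scene");T=r.snapshot("top");pickle.dump((T,S),open("s5.pkl","wb"))
    check(T,S,"red",O,RY,.04,.038);check(T,S,"blue",O,RY,.04,-.038);check(T,S,"yellow",O,RY,.0956,0)
    f=T["frame"][130:330,150:400,::-1];g=S["frame"][200:330,280:430,::-1]
    cv2.imwrite("pics/e.png",np.vstack([cv2.resize(f,(360,288),interpolation=2),cv2.resize(g,(360,300),interpolation=2)]))
```

```text
grab clk 40.2 open 0.0314 grip 15.0 [ 0.4899 -0.2327  0.022 ] [ 0.4 -1.6 -0.9]
up clk 41.5 open 0.0316 grip 15.0 [ 0.4895 -0.2324  0.1986] [-0.3  0.6 -1.6]
down clk 44.4 open 0.0315 grip 15.0 [ 0.5387 -0.0039  0.1032] [ 0.3  0.5 -0.6]
free clk 45.7 open 0.0877 grip 0.0 [ 0.5386 -0.0039  0.103 ] [-0.5  0.7  0.3]
red ring [53.4 39.4 51.9] base [-67.6  39.1  52.6] yaw err deg 0.1
blue ring [ 53.5 -35.9  51.9] base [-66.3 -39.4  58.1] yaw err deg 1.7
yellow ring [ 53.9   1.9 107.4] base [-67.6   0.8 106.3] yaw err deg 0.5
```

View pics/e.png

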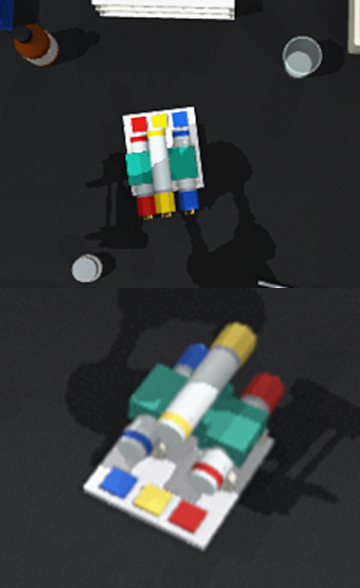

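The yellow lamp lies in the saddle's V in line with its tag, 1–2 mm sideways and at the right height. The blue base reading is off only because yellow partly hides it; its ring hasn't moved. The bottle and beaker are where they were, and the arm is clear.

```bash
python3 -c "
from station import r
print(r.hand_in())"
```

```text
the job is handed in; nothing more can be done
None
```

The job is handed in, with no verdict shown: my last camera check had red in the left seat, blue in the right, the saddle square across both and yellow in its V on top, at about 46 s of the 115 s allowed.

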